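# Locate and clamp a blank in a drill jig with fingertip taps

### The job

Load the wooden blank in the drill jig by fingertip pushes alone, without picking it up: first push its near long side until it bears on both back pins, then push its free end (the end away from the clamp) along until it meets the end stop, and last press the toggle-clamp handle down until it snaps over and the rubber foot holds the blank. Push and press gently, with just enough force, and leave the other things on the bench where they are.

Things in the scene. Friction and masses are not known exactly. Their poses are not given: they have to be found in the camera images.
- jig: drill jig: grey metal plate 160 x 310 x 12 mm fixed to the bench. Origin: centre of its underside; x away from the robot (towards the two back pins), y left (towards end stop and clamp), z up. Back pins 10 mm thick, 18 mm high. A dark drill-bush bracket behind overhangs the blank's middle: top 49 mm over the plate, its front edge at jig x -0.0105; near side and right end are open
- pin_left (a point): front of the left back pin, where the blank's far long side must touch; 10 mm over the plate (jig frame x 0.030, y 0.018)
- pin_right (a point): front of the right back pin, as above (jig frame x 0.030, y -0.088)
- end_stop (a point): the face of the end stop, a dark steel block 40 mm wide and 18 mm high, that the blank's left end must touch; middle of its width, 10 mm over the plate (jig frame x 0.0075, y 0.060)
- blank_centre (a point): centre of the loose pine blank, 45 x 160 x 30 mm, 0.14 kg, lying flat on the jig plate, its length along the jig's y within 0.1 rad. At the start it stands 8 to 22 mm short of the back pins and 12 to 26 mm short of the end stop. Axes: x across (towards the pins), y along (towards the end stop), z up. Seated, its centre is at jig x 0.0075, y -0.020
- blank_near_side (a point): first spot to push: middle of the blank's near long side, 15 mm over the plate; push towards the jig's +x. It lies between the two back pins, so the blank squares itself on them
- blank_free_end (a point): second spot to push: middle of the blank's right end, 15 mm over the plate; push towards the jig's +y
- blank_stop_end (a point): middle of the blank's left end, the one that goes to the end stop
- blank_back_left (a point): point on the blank's far long side, 55 mm left of its middle, 10 mm up; at jig x 0.030 when the side bears on the pins
- blank_back_right (a point): the same 55 mm right of its middle
- handle_grip (a point): third spot: upper side of the clamp handle's round black grip (16 mm thick), 75 mm from the handle's pivot; the grip ends 95 mm from the pivot. It turns with the handle
- clamp_pivot (a point): pivot of the clamp handle, 24 mm over the bench, its axis along the jig's x. The handle swings in the upright plane through the blank's centre line: open it slopes up to the left at 64 degrees over level, locked it lies almost level (3 degrees up), pointing left, away from the blank
- clamp_handle (a joint): angle of the toggle-clamp handle: 0 fully open (as it starts), 1.07 rad pressed down to its stop. The foot meets the blank at about 0.8, dead centre is at 1.00, beyond that it stays locked by itself. A few newtons at the grip move it. It stays where it is left
- clamp_pad: black rubber foot, 15 mm wide, on a spring under the clamp arm's free end; raised while the clamp is open (arm up to 95 mm over the plate, beside the end stop), it presses on the blank's top, 24 mm from its left end, when locked (about 10 N)
- nut: hex nut, 22 mm across, 12 mm high, lying on the jig plate's near left corner; loose, to be left alone
- brush: flat wooden-handled chip brush, 174 x 32 x 15 mm, on the bench in front of the jig to the right; loose, to be left alone
- driver: small screwdriver with green handle, 152 x 22 mm, on the bench left of the clamp handle; loose, to be left alone
- dish: small white dish, 60 mm wide, 26 mm high, on the bench right of the jig; loose, to be left alone
- rod: short dark tube, 106 x 11 mm, behind the jig; loose, to be left alone

How it is judged:
By the outcome, as a careful person would: the job done as asked, in the order asked, and still so for the second after the job is handed in, with the robot touching nothing.
It also fails if it takes over 64 s, if anything falls off the work surface, if the arm or the gripper's body presses on something with over 40 N, if the wrist force passes 120 N, or if a joint passes its speed limit or range.

### The arm

A 6-joint arm with a two-finger parallel gripper is mounted at the origin on a cart in front of the work surface, level with it; the furniture and walls round the work are solid. World frame = base frame: x ahead of the robot, y to its left, z up, the work surface at z = 0. Lengths are in m, angles in rad, forces in N, time in s.
With the tool pointing down it reaches from about 0.375 to 0.975 m from the base axis. Payload 3.8 kg.
Tool frame: the origin (TCP) lies on the centre line of the jaws, within the pads' length; the fingertips stand 11 mm ahead of it and the grasp point (between the pads) lies 8 mm behind it; y points along the fingers, z is the direction in which the jaws open and shut, and the axes are right-handed (so a half turn about y gives the same grasp; the last joint's range is limited). The gripper opens to 88 mm and grips with 3 to 60 N. Pads are 18 mm wide; open, the fingers measure 123 mm over their backs; the gripper's body (75 mm by 187 mm) begins 45 mm behind the grasp point.
Start: joints at [-1.185, 0.264, 1.604, -0, 1.274, -0.037], TCP at [0.277, -0.616, 0.25] pointing down, gripper open.
Joint ranges: [-2.63, 2.63], [-0.94, 2.18], [0.31, 2.57], [-1.31, 4.45], [0, 2.66], [-2.55, 2.55]. Speed limits (rad/s): [2.57, 2.57, 3.14, 3.14, 3.14, 3.14].

### API

Orientations are given as a unit quaternion [w, x, y, z].
In Python, from cell import r gives the robot as it stands.
- The arm moves only by the tool step_arm, never from a script. Its argument "targets" is text: rows parted by semicolons, each of 5 numbers parted by spaces: the shift along the world's x, y, z in m, then the turn about the world's z in rad, then the opening in per cent of the stroke, from 0 (shut) to 100 (fully open). A call has 1 to 12 rows; each row is the pose to reach, as a shift and turn from the pose measured when the call began; what a row does not reach only later rows make up. A row lasts 1/10 s, in which the tool goes at most 50 mm and 8.59 degrees, less where a joint would pass 70% of its speed; a pose out of reach is approached as far as the arm can. A call with a gripper value outside its range is refused whole. The fingers move at their own pace and stop on an object; "newtons" is the grip in N (left out, the last holds). Time passes only in rows, so rows that repeat a pose let the fingers close. It gives the time, the measured TCP pose, the force and the opening at its end, in the units of the state.
- r.get_state(): the state, without advancing time (a new reading comes with each control period).
- r.get_image(name): name is "scene" or "top"; returns a dict with "pixels" (480x640x3 uint8, red, green, blue), "depth" (480x640 float32, m along the optical axis (not along the pixel's ray), 0 where there is no reading), "fx", "fy", "cx", "cy" (pixels), "rvec" (rotation vector, rad) and "tvec" (3), from world to camera coordinates, as OpenCV has them. Camera axes: x right, y down, z forward; pixel columns grow to the right and rows downward; lengths in m; the calibration is good to about 2 mm. A picture is of the moment at which its call begins.
- r.job_done(): hands the job in, once; it reports no verdict.
Trained networks look in the newest picture that a camera, given by its name, has taken for a name from the list of things; names that differ only in an ending like _2 or _b are one class to them, and where a whole thing is asked for, a point or a joint stands for the part that bears it (a point fixed in the world has none). Each returns a list of dicts, best first, with "p" (0 to 1); they miss things now and then, are a little off and sometimes report something else, mostly with a low value. They report only what shows in the picture. A call takes as long as a camera call.
- r.boxes_of(camera, query): "xyz" ([x, y, z] in m, in the coordinates of the camera as it stood for that picture, good to about 4 mm: the middle of the surface that is visible of it).
- r.landmark_of(camera, query): "xyz" ([x, y, z] in m, in the coordinates of the camera as it stood for that picture, good to about 4 mm: a listed point, or the origin of a listed thing).
The state is a dict: "time": time; "joints": joint angles; "joint_velocities": joint speeds; "effort": joint torques, N m; "tool_pos": TCP position; "tool_rot": TCP orientation; "force": force on the tool from outside, world axes, zero at the start; "torque": the same for the moment, N m; "width": opening from 0.0 (shut) to 1.0 (fully open).
Only numpy, scipy, OpenCV 4.12 (cv2) and the standard library are available. Lean on these libraries where they do the work, as an engineer would, in place of code of your own. Each camera call takes 0.05 s, during which the arm holds its last target. There are 200 camera calls.

## Working session

There is one attempt and no reset: what is moved stays moved. The work goes in short steps, Python scripts to look and compute and a tool call to move; the robot and the scene stay as the last step left them, time stands still between calls to the robot, and variables do not carry over. Pictures are saved under pics/ and viewed, about 8 in all and at most 12, crops included, and the job is handed in when it is done.

Besides the shell and the picture viewer there is one more tool, called after "Call:" as a command line: name --argument value ..., lists and objects as JSON in quotes. step_arm: Moves the arm, as the interface text tells. Its arguments: {"type":"object","properties":{"targets":{"type":"string"},"newtons":{"type":"number"}},"required":["targets"]}

```bash
mkdir -p pics; cat > h.py <<'E'
import numpy as np, cv2
from cell import r
def T(im):
    R=cv2.Rodrigues(np.array(im["rvec"],float))[0]; return R,np.array(im["tvec"],float).ravel()
def w(im,p):
    R,t=T(im); return R.T@(np.array(p)-t)
def px(im,P):
    R,t=T(im); c=R@np.array(P)+t; return im["fx"]*c[0]/c[2]+im["cx"],im["fy"]*c[1]/c[2]+im["cy"]
def cloud(im):
    v,u=np.mgrid[:480,:640]; d=im["depth"]; R,t=T(im)
    c=np.stack([(u-im["cx"])/im["fx"]*d,(v-im["cy"])/im["fy"]*d,d],-1)
    return (c-t)@R
def save(im,n): cv2.imwrite(f"pics/{n}.png",im["pixels"][:,:,::-1])
E
python3 - <<'E'
from h import *
for c in ("top","scene"):
    im=r.get_image(c); save(im,c+"0")
    for q in "jig pin_left pin_right end_stop blank_centre blank_near_side blank_free_end blank_stop_end handle_grip clamp_pivot clamp_pad nut brush driver dish".split():
        l=r.landmark_of(c,q)
        print(c,q,[(np.round(w(im,a["xyz"]),3).tolist(),round(a["p"],2)) for a in l[:2]])
s=r.get_state();print(s["time"],s["tool_pos"],s["tool_rot"],s["force"],s["width"])
E
```

```text
top jig [([0.536, -0.021, 0.001], 0.85), ([0.528, -0.108, 0.021], 0.61)]
top pin_left [([0.57, -0.009, 0.02], 0.96)]
top pin_right [([0.543, -0.11, 0.019], 0.71)]
top end_stop [([0.558, 0.035, 0.018], 0.62)]
top blank_centre [([0.517, -0.049, 0.026], 0.79)]
top blank_near_side [([0.494, -0.044, 0.027], 0.72)]
top blank_free_end [([0.502, -0.127, 0.03], 0.59)]
top blank_stop_end [([0.53, 0.031, 0.03], 0.83), ([0.435, -0.22, -0.002], 0.3)]
top handle_grip [([0.575, 0.103, 0.097], 0.74), ([0.53, -0.11, 0.023], 0.64)]
top clamp_pivot [([0.571, 0.074, 0.024], 0.78), ([0.435, -0.22, -0.001], 0.57)]
top clamp_pad [([0.556, 0.034, 0.094], 0.46)]
top nut [([0.509, 0.111, 0.014], 0.66)]
top brush [([0.387, -0.113, 0.005], 0.75)]
top driver [([0.585, 0.228, -0.003], 0.62)]
top dish [([0.437, -0.217, -0.003], 0.84), ([0.53, -0.112, 0.02], 0.42)]
scene jig [([0.541, -0.022, -0.007], 0.83)]
scene pin_left [([0.568, -0.013, 0.021], 0.89)]
scene pin_right [([0.384, -0.115, 0.002], 0.64), ([0.549, -0.114, 0.018], 0.58)]
scene end_stop [([0.564, 0.033, 0.02], 0.72), ([0.569, -0.012, 0.021], 0.45)]
scene blank_centre [([0.521, -0.05, 0.029], 0.82)]
scene blank_near_side [([0.493, -0.047, 0.025], 0.89)]
scene blank_free_end [([0.505, -0.129, 0.026], 0.59)]
scene blank_stop_end [([0.535, 0.031, 0.03], 0.85), ([0.441, -0.218, -0.002], 0.48)]
scene handle_grip [([0.573, 0.099, 0.097], 0.52)]
scene clamp_pivot [([0.568, 0.074, 0.021], 0.57)]
scene clamp_pad [([0.562, 0.037, 0.091], 0.55), ([0.439, -0.219, -0.003], 0.43)]
scene nut [([0.388, -0.116, 0.004], 0.7), ([0.512, 0.11, 0.012], 0.59)]
scene brush [([0.573, 0.094, 0.095], 0.75), ([0.385, -0.118, 0.003], 0.66)]
scene driver [([0.586, 0.229, 0.004], 0.71)]
scene dish [([0.44, -0.221, -0.002], 0.74)]
1.6 [ 0.27697078 -0.61553948  0.24968825] [ 0.14837913 -0.1483742   0.69138122 -0.69134705] [ 0.50546908 -0.64579206 -0.471255  ] 1.0022843509858388
```

View pics/top0.png

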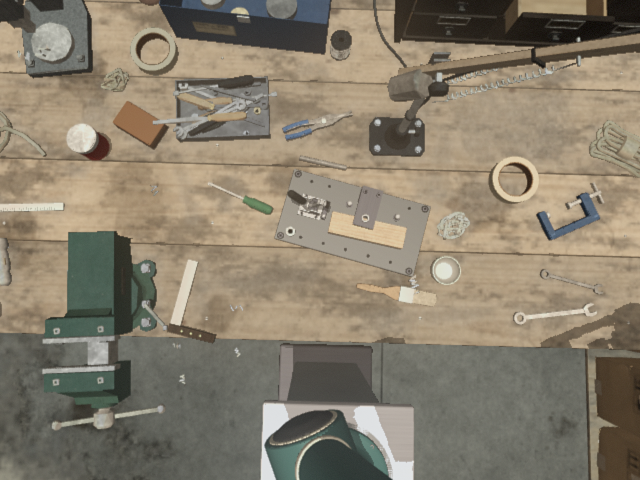

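View pics/scene0.png

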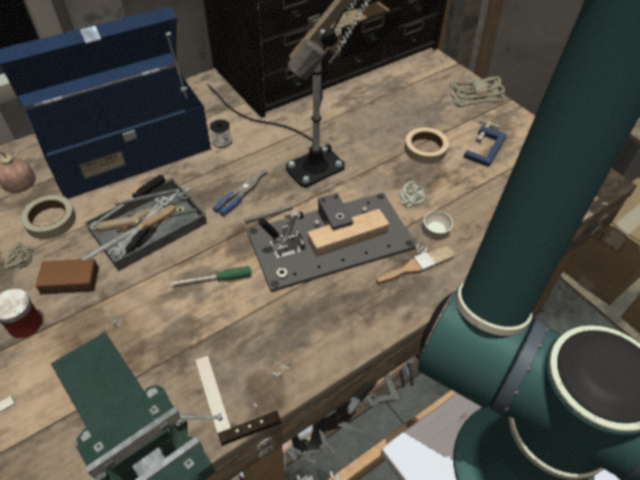

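```bash
python3 - <<'E'
from h import *
from scipy.optimize import least_squares
from scipy.spatial.transform import Rotation as Ro
J={"jig":(0,0,0),"pin_left":(.03,.018,.022),"pin_right":(.03,-.088,.022),"end_stop":(.0075,.06,.022)}
obs={"jig":[(.536,-.021),(.541,-.022)],"pin_left":[(.57,-.009),(.568,-.013)],"pin_right":[(.543,-.11),(.549,-.114)],"end_stop":[(.558,.035),(.564,.033)]}
def f(p):
    c,s=np.cos(p[2]),np.sin(p[2])
    return np.concatenate([np.array(o)-[p[0]+c*J[k][0]-s*J[k][1],p[1]+s*J[k][0]+c*J[k][1]] for k in obs for o in obs[k]])
a=least_squares(f,[.53,-.02,-.2]);print(a.x,np.round(a.fun.reshape(-1,2),4))
# tool axes
q=r.get_state()["tool_rot"];print(Ro.from_quat([q[1],q[2],q[3],q[0]]).as_matrix().round(3))
for c in("top","scene"):
    im=r.get_image(c);P=cloud(im);np.save(c+"P.npy",P)
    R,t=T(im);print(c,"cam",-R.T@t)
    z=P[...,2];m=(im["depth"]>0)&(abs(z-.042)<.004)&(P[...,0]>.45)&(P[...,0]<.62)&(P[...,1]>-.16)&(P[...,1]<.06)
    rgb=im["pixels"].astype(int);m&=(rgb[...,0]>rgb[...,2]+30)
    p=P[m][:,:2].astype(np.float32);print(len(p),np.median(z[m]),cv2.minAreaRect(p))
    # plate rect
    m=(im["depth"]>0)&(abs(z-.012)<.004)&(P[...,0]>.4)&(P[...,0]<.7)&(P[...,1]>-.25)&(P[...,1]<.2)&(rgb.max(-1)-rgb.min(-1)<25)
    n,l,st,_=cv2.connectedComponentsWithStats(m.astype(np.uint8));k=1+st[1:,4].argmax()
    p=P[l==k][:,:2].astype(np.float32);print(len(p),np.median(z[l==k]),cv2.minAreaRect(p))
E
```

```text
[ 0.53787761 -0.02106487 -0.24764311] [[-0.0019  0.0001]
 [ 0.0031 -0.0009]
 [-0.0014  0.002 ]
 [-0.0034 -0.002 ]
 [-0.0024  0.0037]
 [ 0.0036 -0.0003]
 [-0.0019 -0.0003]
 [ 0.0041 -0.0023]]
[[-0.912 -0.     0.41 ]
 [-0.41   0.    -0.912]
 [-0.    -1.    -0.   ]]
top cam [0.39696311 0.0663081  1.01493317]
1398 0.042418023494712465 ((0.5165663957595825, -0.04887853562831879), (0.15990842878818512, 0.045645635575056076), 78.92951965332031)
6851 0.01247858996269204 ((0.535914957523346, -0.020283177495002747), (0.3088749945163727, 0.1593923419713974), 76.00009155273438)
scene cam [-0.04057926  0.43195703  0.89017039]
1294 0.042200110207566706 ((0.5195363163948059, -0.049429818987846375), (0.161118745803833, 0.04888525605201721), 79.12174987792969)
5524 0.012418923772162561 ((0.5353388786315918, -0.021160438656806946), (0.31206491589546204, 0.16924946010112762), 75.62427520751953)
```

The top view shows the jig at about px (352,222), the blank (367,230), the bracket (368,205), the open clamp (308,203) and the nut (290,231). The brush is at (400,293), the dish at (446,270) and the driver at (240,198). The scene view agrees.

I'll take the jig frame as (0.5365, -0.0207) with yaw -0.245. The blank then needs about 20 mm towards the pins and 12 mm towards the stop. First I'll check for tall obstacles, then move.

```bash
cat >> h.py <<'E'
O=np.array([.5365,-.0207]);A=-.245
E2=np.array([[np.cos(A),np.sin(A)],[-np.sin(A),np.cos(A)]]) # world->jig
def tj(p): return E2@(np.array(p)[:2]-O)
def tw(p): return O+E2.T@np.array(p)
E
python3 - <<'E'
from h import *
P=np.concatenate([np.load(c+"P.npy").reshape(-1,3) for c in("top","scene")])
j=(P[:,:2]-O)@E2.T; z=P[:,2]
for lo,hi,n in((.05,.07,"50-70"),(.07,.6,">70")):
    m=(z>lo)&(z<hi)&(abs(j[:,0])<.3)&(abs(j[:,1])<.35)
    h,_,_=np.histogram2d(j[m,0],j[m,1],bins=[np.arange(-.3,.31,.05),np.arange(-.35,.36,.05)]);print(n);print(h.astype(int))
m=(z>.008)&(z<.03)&(j[:,1]>.16)&(j[:,1]<.35)&(abs(j[:,0])<.08);print("driver",j[m].min(0),j[m].max(0))
q=j[m];print("near end",q[q[:,1]<q[:,1].min()+.02].mean(0))
m=(z>.05)&(abs(j[:,0]-.01)<.05)&(abs(j[:,1]-.09)<.07)
for y in np.arange(.02,.16,.01):
    k=m&(abs(j[:,1]-y)<.005)
    if k.sum()>1: print(round(y,3),k.sum(),"z",z[k].min().round(3),z[k].max().round(3),"x",j[k,0].min().round(3),j[k,0].max().round(3))
print(tw([-.075,-.032]),tw([.0075,-.150]),tw([.0075,.1]),r.get_state()["time"])
E
```

```text
50-70
[[  0   0   0   0   0   0   0   0   0   0   0   0   0 103]
 [  0   0   0   0   0   0   0   0   0   0   0   0   0   0]
 [  0   0   0   0   0   0   0   0   0   0   0   0   0   0]
 [  0   0   0   0   0   0   0   0   0   0   0   0   0   0]
 [  0   0   0   0   0   0   0   0   0   0   0   0   0   0]
 [  0   0   0   0   0   0 215  14  69  12   0   0   0   0]
 [  0   0   0   0   0   0 852  63 107  82   0   0   0   0]
 [  0   0   0   0   0   0 415  29   0   0   0   0   0   0]
 [  0   0   0   0   0   0   0   0   0   0   0   0  83 331]
 [  0   0   0   0   0  22  63   0   0   0   0   0 307 444]
 [  0   0   0   0   0 132 136   0   0   0   0   0 160 189]
 [  0   0   0   0   0   0   0   0   0   0   0   0   0   0]]
>70
[[   0    0    0    0    0    0    0    0    0    0    0    0    0    1]
 [   0    0    0    0    0    0    0    0    0    0    0    0    0    0]
 [   0    0    0    0    0    0    0    0    0    0    0    0    0    0]
 [   0    0    0    0    0    0    0    0    0    0    0    0    0    0]
 [   0    0    0    0    0    0    0    0    0    0    0    0    0    0]
 [   0    0    0
[... 294 characters left out ...]
459 1286 1409 1804  497    0    0    0    0    0    8]
 [   0    0   22   29   45  875 1675   60    0    0    0    0  123  248]
 [   0    0    0    0    0    0    0    0    0    0    0    0    0    0]]
driver [-0.03449527  0.17530681] [0.00444596 0.32615992]
near end [-0.02473137  0.18594774]
0.06 57 z 0.09 0.104 x -0.0 0.014
0.07 70 z 0.051 0.106 x -0.007 0.016
0.08 170 z 0.051 0.108 x -0.008 0.022
0.09 147 z 0.05 0.108 x -0.009 0.026
0.1 6 z 0.053 0.06 x -0.007 0.025
0.11 75 z 0.05 0.076 x -0.003 0.016
0.12 108 z 0.053 0.096 x -0.002 0.014
0.13 121 z 0.066 0.113 x -0.001 0.015
0.14 79 z 0.087 0.114 x -0.0 0.015
[ 0.4559779  -0.03355267] [ 0.50739258 -0.16803977] [0.56803166 0.07449456] 1.7
```

Call:
step_arm --targets "0.010 0.030 0 0.05 0; 0.022 0.070 0 0.15 0; 0.034 0.110 0 0.25 0; 0.046 0.150 0 0.35 0; 0.058 0.190 0 0.45 0; 0.070 0.230 0 0.55 0; 0.082 0.270 0 0.65 0; 0.095 0.310 0 0.75 0; 0.107 0.350 0 0.85 0; 0.120 0.390 0 0.903 0; 0.132 0.430 0 0.903 0; 0.145 0.470 0 0.903 0" --newtons 10

```text
time: 2.9
tool_pos: [0.4222, -0.144, 0.2501]
tool_rot: [-0.435, 0.435, -0.557, 0.558]
force: [1.2, 0.3, 0.0]
width: 0.012
```

Call:
step_arm --targets "0.011 0.036 0 0 0; 0.023 0.073 0 0 0; 0.034 0.110 0 0 0; 0.034 0.110 -0.040 0 0; 0.034 0.110 -0.080 0 0; 0.034 0.110 -0.120 0 0; 0.034 0.110 -0.160 0 0; 0.034 0.110 -0.190 0 0; 0.034 0.110 -0.208 0 0; 0.034 0.110 -0.218 0 0; 0.034 0.110 -0.218 0 0; 0.034 0.110 -0.218 0 0"

```text
time: 4.1
tool_pos: [0.457, -0.0341, 0.0329]
tool_rot: [-0.436, 0.435, -0.557, 0.558]
force: [-0.3, -0.8, -0.8]
width: 0.004
```

```bash
python3 - <<'E'
from h import *
from scipy.spatial.transform import Rotation as Ro
im=r.get_image("scene");cv2.imwrite("pics/s1.png",cv2.resize(im["pixels"][150:320,200:470,::-1],None,fx=2.9,fy=2.9,interpolation=cv2.INTER_CUBIC))
s=r.get_state();q=s["tool_rot"];print(s["time"],tj(s["tool_pos"]),s["tool_pos"],s["force"]);print(E2@Ro.from_quat([q[1],q[2],q[3],q[0]]).as_matrix()[:2])
E
```

```text
4.15 [-0.07342672 -0.03220409] [ 0.45745469 -0.03413227  0.03335635] [-0.04706187 -0.4918589  -0.85854717]
[[-2.73229741e-04  3.53932063e-03  9.99993699e-01]
 [-9.99999950e-01  1.59024277e-04 -2.73794290e-04]]
```

View pics/s1.png

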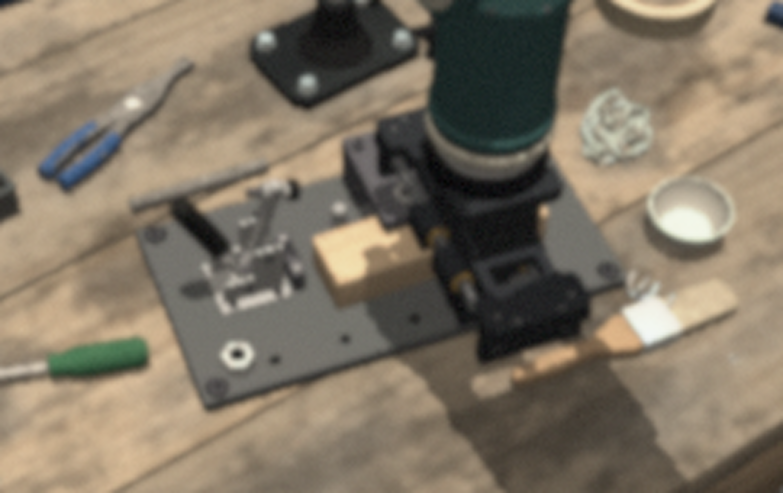

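The crop shows the shut fingers standing in front of the blank's near side. The jaws line up with the jig, and the body is clear of the bracket and the clamp. Now the first push.

Call:
step_arm --targets "0.0029 -0.0007 0 0 0; 0.0058 -0.0015 0 0 0; 0.0087 -0.0022 0 0 0; 0.0116 -0.0029 0 0 0; 0.0145 -0.0036 0 0 0; 0.0175 -0.0044 0 0 0; 0.0194 -0.0049 0 0 0; 0.0214 -0.0053 0 0 0; 0.0233 -0.0058 0 0 0; 0.0252 -0.0063 0 0 0; 0.0272 -0.0068 0 0 0; 0.0291 -0.0073 0 0 0"

```text
time: 5.35
tool_pos: [0.486, -0.0413, 0.0331]
tool_rot: [-0.436, 0.435, -0.557, 0.558]
force: [-0.7, 0.1, 1.3]
width: 0.01
```

```bash
cat >> h.py <<'E'
def blank():
    for c in("top","scene"):
        im=r.get_image(c);P=cloud(im);z=P[...,2];rgb=im["pixels"].astype(int)
        m=(im["depth"]>0)&(abs(z-.042)<.004)&(P[...,0]>.45)&(P[...,0]<.62)&(P[...,1]>-.16)&(P[...,1]<.08)&(rgb[...,0]>rgb[...,2]+30)
        j=(P[m][:,:2]-O)@E2.T
        print(c,m.sum(),"jig lo",np.percentile(j,1,0).round(4),"hi",np.percentile(j,99,0).round(4),cv2.minAreaRect(j.astype(np.float32)))
        for q in "blank_stop_end","blank_back_left","blank_back_right","blank_near_side","blank_free_end":
            print("  ",q,[(tj(w(im,a["xyz"])).round(4).tolist(),round(a["p"],2)) for a in r.landmark_of(c,q)[:1]])
    s=r.get_state();print(s["time"],tj(s["tool_pos"]).round(4),s["tool_pos"][2],"Fjig",E2@s["force"][:2],s["force"][2])
E
python3 -c "
from h import *
blank()"
```

```text
top 209 jig lo [-0.0334  0.0249] hi [0.0107 0.0476] ((-0.011223677545785904, 0.0376913882791996), (0.04586255922913551, 0.022225087508559227), 8.086525917053223)
   blank_stop_end [([-0.0094, 0.0486], 0.72)]
   blank_back_left [([0.0127, 0.0215], 0.46)]
   blank_back_right []
   blank_near_side [([0.1105, 0.0981], 0.49)]
   blank_free_end [([0.0074, 0.1013], 0.71)]
scene 616 jig lo [-0.0301 -0.1115] hi [0.0154 0.0476] ((0.022346846759319305, -0.03114478290081024), (0.10293330252170563, 0.16138997673988342), 2.6309657096862793)
   blank_stop_end [([-0.0086, 0.0504], 0.68)]
   blank_back_left [([0.0149, 0.0225], 0.6)]
   blank_back_right [([0.0199, -0.0876], 0.64)]
   blank_near_side [([-0.0289, -0.0347], 0.94)]
   blank_free_end []
5.95 [-0.0434 -0.0323] 0.0333864839788607 Fjig [-0.68305272  0.31812134] 0.19640270880496297
```

Call:
step_arm --targets "0.0019 -0.0005 0 0 0; 0.0039 -0.0010 0 0 0; 0.0058 -0.0015 0 0 0; 0.0078 -0.0019 0 0 0; 0.0087 -0.0022 0 0 0; 0.0097 -0.0024 0 0 0; 0.0097 -0.0024 0 0 0"

```text
time: 6.65
tool_pos: [0.4965, -0.0439, 0.0334]
tool_rot: [-0.436, 0.434, -0.556, 0.558]
force: [-1.1, 0.1, -0.4]
width: 0.001
```

```bash
python3 -c "
from h import *
blank()"
```

```text
top 206 jig lo [-0.0208  0.0237] hi [0.023  0.0468] ((0.001195427030324936, 0.034986358135938644), (0.044728685170412064, 0.023861754685640335), 1.4278062582015991)
   blank_stop_end [([0.0096, 0.0595], 0.71)]
   blank_back_left [([0.0256, 0.0218], 0.53)]
   blank_back_right []
   blank_near_side []
   blank_free_end [([0.0049, 0.0609], 0.71)]
scene 579 jig lo [-0.0193 -0.1124] hi [0.0264 0.0465] ((0.026728302240371704, -0.032398954033851624), (0.09237082302570343, 0.16107258200645447), 1.9206411838531494)
   blank_stop_end [([0.0024, 0.0487], 0.86)]
   blank_back_left [([0.027, 0.024], 0.9)]
   blank_back_right [([0.0264, -0.0865], 0.91)]
   blank_near_side [([-0.0184, -0.0359], 0.63)]
   blank_free_end [([0.0083, -0.1138], 0.78)]
7.25 [-0.0332 -0.0322] 0.0334529771905646 Fjig [0.34615667 0.91272   ] -0.23184745263539236
```

Call:
step_arm --targets "0.0010 -0.0002 0 0 0; 0.0019 -0.0005 0 0 0; 0.0029 -0.0007 0 0 0; 0.0029 -0.0007 0 0 0"

```text
time: 7.65
tool_pos: [0.4995, -0.0446, 0.0334]
tool_rot: [-0.436, 0.434, -0.556, 0.559]
force: [-0.8, 0.2, 0.4]
width: 0.004
```

Call:
step_arm --targets "0.0005 -0.0001 0 0 0; 0.0010 -0.0002 0 0 0; 0.0010 -0.0002 0 0 0"

```text
time: 7.95
tool_pos: [0.5006, -0.0448, 0.0334]
tool_rot: [-0.436, 0.434, -0.556, 0.559]
force: [-1.5, 0.4, 0.4]
width: 0.007
```

Call:
step_arm --targets "0.0005 -0.0001 0 0 0; 0.0010 -0.0002 0 0 0; 0.0010 -0.0002 0 0 0"

```text
time: 8.25
tool_pos: [0.5007, -0.0449, 0.0333]
tool_rot: [-0.436, 0.435, -0.557, 0.558]
force: [-4.4, 0.9, 4.4]
width: 0.006
```

```bash
python3 -c "
from h import *
blank()"
```

```text
top 208 jig lo [-0.0164  0.0228] hi [0.0279 0.0467] ((0.005228759720921516, 0.037279240787029266), (0.046661291271448135, 0.023931963369250298), 9.511958122253418)
   blank_stop_end [([0.0085, 0.0479], 0.61)]
   blank_back_left [([0.0282, 0.0198], 0.77)]
   blank_back_right []
   blank_near_side []
   blank_free_end [([0.1094, 0.0983], 0.49)]
scene 555 jig lo [-0.0151 -0.1121] hi [0.0315 0.047 ] ((0.028463514521718025, -0.03232642263174057), (0.08830665796995163, 0.16151732206344604), 1.477810263633728)
   blank_stop_end [([0.0074, 0.0513], 0.9)]
   blank_back_left [([0.0308, 0.023], 0.98)]
   blank_back_right [([0.0334, -0.0893], 0.65)]
   blank_near_side [([-0.015, -0.0358], 0.94)]
   blank_free_end [([0.0096, -0.1127], 0.95)]
8.85 [-0.0288 -0.0321] 0.03333562750088056 Fjig [-4.60515782  0.37066611] 3.6231217012131998
```

At 4.6 N the finger stalls: 1 mm commanded gives 0.1 mm of motion, and both back points read x about 0.03. The blank therefore bears on both pins. I'll retreat and go round to the free end.

Call:
step_arm --targets "-0.0040 0.0010 0 0 0; -0.0100 0.0025 0 0 0; -0.0194 0.0049 0 0 0; -0.0194 0.0049 0.030 0 0; -0.0194 0.0049 0.060 0 0; -0.0130 -0.0270 0.060 0 0; -0.0060 -0.0600 0.060 0 0; 0.0000 -0.0900 0.060 0 0; 0.0067 -0.1231 0.060 0 0; 0.0067 -0.1231 0.060 0 0; 0.0067 -0.1231 0.030 0 0; 0.0067 -0.1231 0.030 0 0"

```text
time: 10.05
tool_pos: [0.504, -0.1664, 0.0602]
tool_rot: [0.434, -0.436, 0.559, -0.556]
force: [-0.2, 0.2, -0.2]
width: 0.002
```

Call:
step_arm --targets "0 0 -0.015 0 0; 0 0 -0.025 0 0; 0 0 -0.030 0 0; 0 0 -0.030 0 0"

```text
time: 10.45
tool_pos: [0.5033, -0.1659, 0.0293]
tool_rot: [0.434, -0.436, 0.559, -0.555]
force: [0.4, -0.1, 0.1]
width: 0.003
```

```bash
python3 -c "
from h import *
blank()
im=r.get_image('scene');cv2.imwrite('pics/s2.png',cv2.resize(im['pixels'][150:320,200:470,::-1],None,fx=2.9,fy=2.9,interpolation=cv2.INTER_CUBIC))"
```

```text
top 1201 jig lo [-0.0159 -0.1116] hi [0.0286 0.0455] ((0.006795363500714302, -0.033094026148319244), (0.045689698308706284, 0.15994615852832794), 0.34446436166763306)
   blank_stop_end [([0.0047, 0.0471], 0.74)]
   blank_back_left [([0.03, 0.0188], 0.91)]
   blank_back_right [([0.0298, -0.0905], 0.62)]
   blank_near_side [([-0.0121, -0.032], 0.6)]
   blank_free_end [([0.0082, -0.1115], 0.69)]
scene 1076 jig lo [-0.0147 -0.1104] hi [0.0316 0.0465] ((0.02885134145617485, -0.03236175328493118), (0.08928024023771286, 0.15984219312667847), 0.3823252022266388)
   blank_stop_end [([0.0076, 0.0495], 0.87)]
   blank_back_left [([0.0304, 0.0236], 0.87)]
   blank_back_right [([0.0299, -0.0905], 0.7)]
   blank_near_side [([-0.015, -0.0381], 0.61)]
   blank_free_end [([0.0107, -0.1153], 0.92)]
11.05 [ 0.0039 -0.1493] 0.030333698039267932 Fjig [ 0.13124492 -0.66522353] 0.4038911632540498
```

View pics/s2.png

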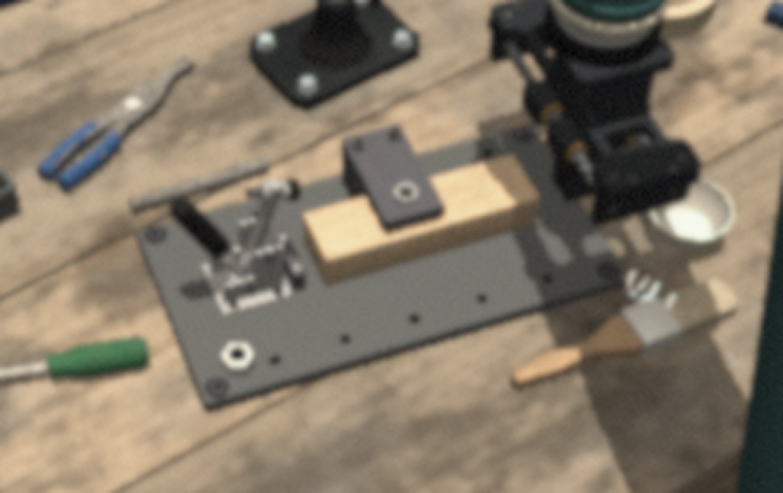

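The crop shows the blank square on the pins, its left end at about px (325,240) short of the stop. The free end, at about (530,190), faces the fingers, and nothing else has moved. The remaining gap to the stop is about 12.5 mm. Next is the second push.

Call:
step_arm --targets "0.0042 0.0020 0 0 0; 0.0049 0.0049 0 0 0; 0.0056 0.0078 0 0 0; 0.0064 0.0107 0 0 0; 0.0071 0.0136 0 0 0; 0.0078 0.0165 0 0 0; 0.0085 0.0194 0 0 0; 0.0093 0.0224 0 0 0; 0.0098 0.0243 0 0 0; 0.0102 0.0262 0 0 0; 0.0107 0.0282 0 0 0; 0.0112 0.0301 0 0 0"

```text
time: 12.3
tool_pos: [0.515, -0.1365, 0.0302]
tool_rot: [0.434, -0.436, 0.559, -0.556]
force: [-1.2, -2.9, 1.2]
width: 0.003
```

Call:
step_arm --targets "0.0002 0.0010 0 0 0; 0.0005 0.0019 0 0 0; 0.0007 0.0029 0 0 0; 0.0010 0.0039 0 0 0"

```text
time: 12.7
tool_pos: [0.5159, -0.1326, 0.0302]
tool_rot: [0.434, -0.436, 0.559, -0.556]
force: [-0.1, -1.4, 0.7]
width: 0.007
```

```bash
python3 -c "
from h import *
blank()"
```

```text
top 1063 jig lo [-0.0153 -0.0912] hi [0.029  0.0558] ((0.006965683773159981, -0.018972031772136688), (0.15170903503894806, 0.0457279235124588), 89.89837646484375)
   blank_stop_end [([0.0063, 0.0576], 0.67)]
   blank_back_left [([0.0309, 0.0292], 0.72)]
   blank_back_right [([0.029, -0.082], 0.63)]
   blank_near_side [([-0.0162, -0.0244], 0.56)]
   blank_free_end [([0.0057, -0.1038], 0.56)]
scene 1086 jig lo [-0.0138 -0.1007] hi [0.0324 0.0566] ((0.029773499816656113, -0.022706739604473114), (0.16102296113967896, 0.08993731439113617), 89.40628051757812)
   blank_stop_end [([0.0062, 0.0558], 0.77)]
   blank_back_left [([0.0336, 0.03], 0.77)]
   blank_back_right [([0.0317, -0.0762], 0.65)]
   blank_near_side [([-0.0122, -0.0222], 0.73)]
   blank_free_end [([0.0114, -0.103], 0.96)]
13.3 [ 0.0072 -0.1135] 0.030218008949757152 Fjig [ 0.00485619 -0.89572788] 0.7126000517052307
```

Call:
step_arm --targets "0.0002 0.0010 0 0 0; 0.0005 0.0019 0 0 0; 0.0005 0.0019 0 0 0"

```text
time: 13.6
tool_pos: [0.5165, -0.1306, 0.0302]
tool_rot: [0.434, -0.436, 0.559, -0.556]
force: [-1.3, -0.3, 0.9]
width: 0.004
```

Call:
step_arm --targets "0.0001 0.0005 0 0 0; 0.0002 0.0010 0 0 0; 0.0002 0.0010 0 0 0"

```text
time: 13.9
tool_pos: [0.5167, -0.1299, 0.0302]
tool_rot: [0.434, -0.436, 0.559, -0.556]
force: [-1.0, -3.6, 0.6]
width: 0.004
```

Call:
step_arm --targets "0.0001 0.0005 0 0 0; 0.0001 0.0005 0 0 0; 0.0001 0.0005 0 0 0"

```text
time: 14.2
tool_pos: [0.5167, -0.1298, 0.0303]
tool_rot: [0.434, -0.436, 0.559, -0.556]
force: [-1.6, -5.1, 0.6]
width: 0.006
```

```bash
python3 -c "
from h import *
blank()"
```

```text
top 1065 jig lo [-0.0154 -0.0877] hi [0.029  0.0583] ((0.007180526852607727, -0.01597554236650467), (0.15155211091041565, 0.04570523276925087), 89.9128646850586)
   blank_stop_end [([0.0093, 0.0606], 0.68)]
   blank_back_left [([0.0296, 0.0347], 0.77)]
   blank_back_right [([0.0317, -0.0786], 0.91)]
   blank_near_side [([-0.018, -0.0234], 0.96)]
   blank_free_end [([0.0088, -0.1008], 0.93)]
scene 1073 jig lo [-0.014  -0.0978] hi [0.0324 0.0594] ((0.029479295015335083, -0.019931882619857788), (0.15985514223575592, 0.08828085660934448), 89.81145477294922)
   blank_stop_end [([0.01, 0.0619], 0.84)]
   blank_back_left [([0.0315, 0.0357], 0.74)]
   blank_back_right [([0.0296, -0.0743], 0.84)]
   blank_near_side [([-0.0157, -0.0214], 0.97)]
   blank_free_end [([0.0097, -0.0985], 0.62)]
14.8 [ 0.0073 -0.1107] 0.030238827806000193 Fjig [-1.11460891 -5.43046696] 0.6290160747557023
```

The fingers stall on the end stop at 5.4 N. The blank's centre reads y -0.020 and it is still flush on the pins. I'll retreat and go over to the clamp handle.

Call:
step_arm --targets "-0.0010 -0.0040 0 0 0; -0.0025 -0.0100 0 0 0; -0.0049 -0.0194 0 0 0; -0.0049 -0.0194 0.040 0 0; -0.0049 -0.0194 0.080 0 0; -0.0049 -0.0194 0.120 0 0; -0.0049 -0.0194 0.160 0 0; -0.0020 -0.0100 0.190 0 0; 0.0070 0.0270 0.190 0 0; 0.0170 0.0670 0.190 0 0; 0.0270 0.1070 0.190 0 0; 0.0370 0.1470 0.190 0 0"

```text
time: 16.0
tool_pos: [0.554, 0.0181, 0.2206]
tool_rot: [0.434, -0.436, 0.559, -0.557]
force: [0.4, -0.1, 0.1]
width: 0.004
```

```bash
python3 -c "
from h import *
s=r.get_state();print(s['time'],s['tool_pos'],np.r_[tw([.0075,.118]),.146]-s['tool_pos'])
im=r.get_image('top')
for q in 'handle_grip','clamp_pivot':print(q,[(tj(w(im,a['xyz'])),w(im,a['xyz'])[2],a['p']) for a in r.landmark_of('top',q)[:2]])"
```

```text
16.0 [0.55395661 0.01809335 0.22055464] [ 0.01844107  0.07386368 -0.07455464]
handle_grip [(array([0.00722548, 0.12297069]), np.float64(0.09489022095153174), 0.51)]
clamp_pivot [(array([0.00492217, 0.09831317]), np.float64(0.02405667386088511), 0.97)]
```

Call:
step_arm --targets "0.0090 0.0370 0 0 0; 0.0184 0.0739 0 0 0; 0.0184 0.0739 0 0 0; 0.0184 0.0739 -0.040 0 0; 0.0184 0.0739 -0.0746 0 0; 0.0184 0.0739 -0.0900 0 0; 0.0184 0.0739 -0.0950 0 0; 0.0184 0.0739 -0.0950 0 0"

```text
time: 16.95
tool_pos: [0.5723, 0.0917, 0.1251]
tool_rot: [0.434, -0.437, 0.558, -0.556]
force: [-1.4, 0.4, 0.2]
width: -0.0
```

```bash
python3 -c "
from h import *
im=r.get_image('scene');cv2.imwrite('pics/s3.png',cv2.resize(im['pixels'][130:300,200:470,::-1],None,fx=2.9,fy=2.9,interpolation=cv2.INTER_CUBIC))
s=r.get_state();print(s['time'],s['tool_pos'],tj(s['tool_pos']),s['force'])
p=np.array([.1,.024])
for t in (64,58,50,42,34,26,18,10,3,1):
    a=np.radians(t);q=p+.079*np.array([np.cos(a),np.sin(a)])+.008*np.array([-np.sin(a),np.cos(a)])
    c=[*tw([.0075,q[0]-.010]),q[1]+.011];print(t,np.round(np.array(c)-s['tool_pos'],4))"
```

```text
17.0 [0.57322349 0.09205752 0.12626683] [0.00827678 0.1182978 ] [-0.24697395 -0.02006135 -0.11329129]
64 [-0.001  -0.0006 -0.0168]
58 [ 0.0009  0.0068 -0.02  ]
50 [ 0.0032  0.0161 -0.0256]
42 [ 0.0053  0.0245 -0.0325]
34 [ 0.0072  0.0319 -0.0405]
26 [ 0.0088  0.0382 -0.0494]
18 [ 0.01    0.0432 -0.0592]
10 [ 0.0109  0.0469 -0.0697]
3 [ 0.0114  0.0489 -0.0791]
1 [ 0.0115  0.0492 -0.0819]
```

View pics/s3.png

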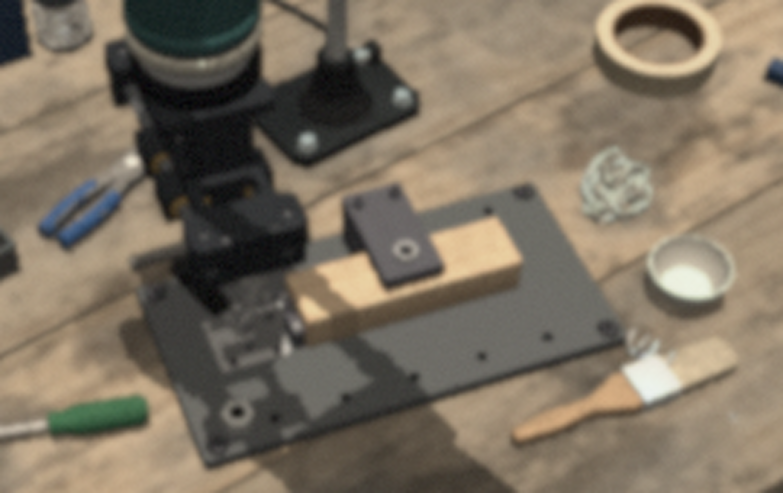

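The crop shows the blank seated against the stop block, its left end at about px (300,300). The fingertips are above the handle grip, just clear of it. Now I'll press along the handle's arc.

Call:
step_arm --targets "-0.0005 -0.0003 -0.008 0 0; -0.001 -0.0006 -0.014 0 0; -0.001 -0.0006 -0.0168 0 0; -0.0004 0.0019 -0.0178 0 0; 0.0002 0.0044 -0.0189 0 0; 0.0009 0.0068 -0.0200 0 0; 0.0017 0.0100 -0.0218 0 0; 0.0025 0.0131 -0.0237 0 0; 0.0032 0.0161 -0.0256 0 0"

```text
time: 17.9
tool_pos: [0.5765, 0.1085, 0.1005]
tool_rot: [0.435, -0.437, 0.558, -0.556]
force: [-0.1, -0.3, -0.4]
width: 0.004
```

Call:
step_arm --targets "0.0007 0.0028 -0.0023 0 0; 0.0014 0.0056 -0.0046 0 0; 0.0021 0.0084 -0.0069 0 0; 0.0028 0.0110 -0.0095 0 0; 0.0034 0.0134 -0.0122 0 0; 0.0040 0.0158 -0.0149 0 0; 0.0046 0.0180 -0.0178 0 0; 0.0051 0.0201 -0.0208 0 0; 0.0056 0.0221 -0.0238 0 0; 0.0060 0.0238 -0.0271 0 0; 0.0064 0.0254 -0.0303 0 0; 0.0068 0.0271 -0.0336 0 0"

```text
time: 19.1
tool_pos: [0.5833, 0.1356, 0.0667]
tool_rot: [0.435, -0.437, 0.558, -0.556]
force: [-1.1, -3.0, 2.3]
width: 0.005
```

```bash
cat > arc.py <<'E'
from h import *
s=r.get_state();print(s['time'],s['tool_pos'],tj(s['tool_pos']),s['force'])
p=np.array([.1,.024])
for t in (34,26,22,18,14,10,6,3,1):
    a=np.radians(t);q=p+.079*np.array([np.cos(a),np.sin(a)])+.008*np.array([-np.sin(a),np.cos(a)])
    c=[*tw([.0075,q[0]-.010]),q[1]+.011];print(t,np.round(np.array(c)-s['tool_pos'],4))
for c in("top","scene"):
    im=r.get_image(c)
    print([(tj(w(im,a['xyz'])),w(im,a['xyz'])[2],a['p']) for a in r.landmark_of(c,'handle_grip')[:2]])
E
python3 arc.py
```

```text
19.1 [0.58334272 0.13561936 0.06672714] [0.00752762 0.16301325] [-1.09713169 -2.96446584  2.32982409]
34 [-0.0029 -0.0116  0.0191]
26 [-0.0014 -0.0053  0.0101]
22 [-0.0007 -0.0027  0.0053]
18 [-0.0001 -0.0003  0.0003]
14 [ 0.0004  0.0017 -0.0049]
10 [ 0.0008  0.0033 -0.0101]
6 [ 0.0011  0.0046 -0.0155]
3 [ 0.0013  0.0053 -0.0196]
1 [ 0.0014  0.0057 -0.0223]
[]
[(array([ 0.01175875, -0.09878421]), np.float64(0.022150225374273292), 0.49), (array([-0.12223889, -0.1278561 ]), np.float64(0.003401381494015562), 0.21)]
```

The handle follows at about 18° over level, where the foot just meets the blank. I'll continue slowly through dead centre.

Call:
step_arm --targets "0.0002 0.0007 -0.0016 0 0; 0.0003 0.0012 -0.0032 0 0; 0.0004 0.0017 -0.0049 0 0; 0.0005 0.0022 -0.0066 0 0; 0.0007 0.0028 -0.0083 0 0; 0.0008 0.0033 -0.0101 0 0; 0.0009 0.0037 -0.0119 0 0"

```text
time: 20.0
tool_pos: [0.5843, 0.1396, 0.0547]
tool_rot: [0.435, -0.436, 0.558, -0.556]
force: [-0.5, 0.1, 1.2]
width: 0.006
```

Call:
step_arm --targets "0.0001 0.0004 -0.0015 0 0; 0.0002 0.0008 -0.0030 0 0; 0.0003 0.0010 -0.0045 0 0; 0.0003 0.0012 -0.0060 0 0"

```text
time: 20.4
tool_pos: [0.5845, 0.1409, 0.0485]
tool_rot: [0.435, -0.436, 0.558, -0.556]
force: [0.8, -0.0, 0.6]
width: 0.002
```

```bash
python3 arc.py
```

```text
20.4 [0.58452218 0.14088435 0.0484538 ] [0.00739481 0.16840709] [ 0.83689258 -0.01067045  0.60945391]
34 [-0.0041 -0.0169  0.0374]
26 [-0.0025 -0.0106  0.0284]
22 [-0.0019 -0.0079  0.0236]
18 [-0.0013 -0.0056  0.0186]
14 [-0.0008 -0.0036  0.0134]
10 [-0.0004 -0.002   0.0081]
6 [-0.0001 -0.0007  0.0028]
3 [ 0.0001  0.     -0.0013]
1 [ 0.0002  0.0004 -0.0041]
[(array([-0.04934909, -0.2150815 ]), np.float64(-0.0011922439945884142), 0.26)]
[(array([-0.12457395, -0.12836429]), np.float64(0.0027163871625205927), 0.15)]
```

Call:
step_arm --targets "0 0 -0.0010 0 0; 0 0 -0.0020 0 0; 0 0 -0.0020 0 0"

```text
time: 20.9
tool_pos: [0.5848, 0.1409, 0.047]
tool_rot: [0.435, -0.436, 0.558, -0.556]
force: [-0.6, 0.1, 2.5]
width: 0.006
```

Call:
step_arm --targets "0 0 -0.0010 0 0; 0 0 -0.0015 0 0; 0 0 -0.0015 0 0"

```text
time: 21.2
tool_pos: [0.5849, 0.1409, 0.0467]
tool_rot: [0.435, -0.436, 0.558, -0.556]
force: [-2.6, -1.3, 7.9]
width: 0.002
```

The handle is on its stop at about 3° with 8 N. I'll lift clear and check.

Call:
step_arm --targets "0 0 0.004 0 0; 0 0 0.020 0 0; 0 0 0.060 0 0; 0 0 0.100 0 0; 0 0 0.140 0 0; 0 0 0.180 0 0; -0.030 0.030 0.200 0 0; -0.060 0.060 0.200 0 0; -0.090 0.100 0.200 0 0; -0.120 0.140 0.200 0 0; -0.150 0.180 0.200 0 0; -0.150 0.180 0.200 0 0"

```text
time: 22.4
tool_pos: [0.4314, 0.325, 0.2478]
tool_rot: [0.438, -0.437, 0.557, -0.554]
force: [0.2, -1.4, -0.2]
width: 0.004
```

```bash
python3 - <<'E'
from h import *
blank()
for c in("top","scene"):
    im=r.get_image(c)
    for q in "handle_grip","clamp_pad","nut","brush","driver","dish","rod":
        print(c,q,[(w(im,a['xyz']).round(3).tolist(),tj(w(im,a['xyz'])).round(3).tolist(),round(a['p'],2)) for a in r.landmark_of(c,q)[:1]])
    cv2.imwrite(f'pics/e_{c}.png',cv2.resize(im['pixels'][(150 if c=='top' else 160):320,200:470,::-1],None,fx=2.9,fy=2.9,interpolation=cv2.INTER_CUBIC))
E
```

```text
top 1138 jig lo [-0.0154 -0.0988] hi [0.0289 0.0583] ((0.0068869441747665405, -0.02008446305990219), (0.1597510129213333, 0.04530647024512291), 89.80421447753906)
   blank_stop_end [([0.0055, 0.0628], 0.58)]
   blank_back_left [([0.0328, 0.0328], 0.57)]
   blank_back_right [([0.0322, -0.0792], 0.7)]
   blank_near_side [([0.0066, 0.0613], 0.6)]
   blank_free_end [([0.0314, 0.0206], 0.42)]
scene 956 jig lo [-0.0141 -0.0987] hi [0.0322 0.0585] ((0.02838592231273651, -0.02038932591676712), (0.16026335954666138, 0.08779837936162949), 89.1208267211914)
   blank_stop_end [([0.0082, 0.0596], 0.95)]
   blank_back_left [([0.0323, 0.0357], 0.8)]
   blank_back_right [([0.0312, -0.0738], 0.94)]
   blank_near_side [([-0.0161, -0.0213], 0.98)]
   blank_free_end [([0.0093, -0.0986], 0.98)]
23.0 [-0.1809  0.3063] 0.24659961129107966 Fjig [-0.35703784 -0.72726486] -0.16064389834188098
top handle_grip [([0.585, 0.146, 0.037], [0.007, 0.174], 0.59)]
top clamp_pad []
top nut [([0.51, 0.11, 0.013], [-0.057, 0.12], 0.57)]
top brush [([0.388, -0.113, 0.006], [-0.122, -0.125], 0.81)]
top driver [([0.584, 0.228, -0.002], [-0.014, 0.253], 0.81)]
top dish [([0.438, -0.219, 0.001], [-0.047, -0.217], 0.7)]
top rod [([0.585, 0.148, 0.034], [0.006, 0.176], 0.71)]
scene handle_grip [([0.585, 0.145, 0.037], [0.007, 0.172], 0.8)]
scene clamp_pad []
scene nut [([0.508, 0.109, 0.012], [-0.059, 0.119], 0.52)]
scene brush [([0.385, -0.117, 0.002], [-0.123, -0.13], 0.87)]
scene driver [([0.586, 0.227, 0.003], [-0.012, 0.253], 0.87)]
scene dish [([0.441, -0.219, -0.004], [-0.045, -0.215], 0.6)]
scene rod [([0.673, 0.049, 0.002], [0.116, 0.101], 0.82)]
```

View pics/e_scene.png

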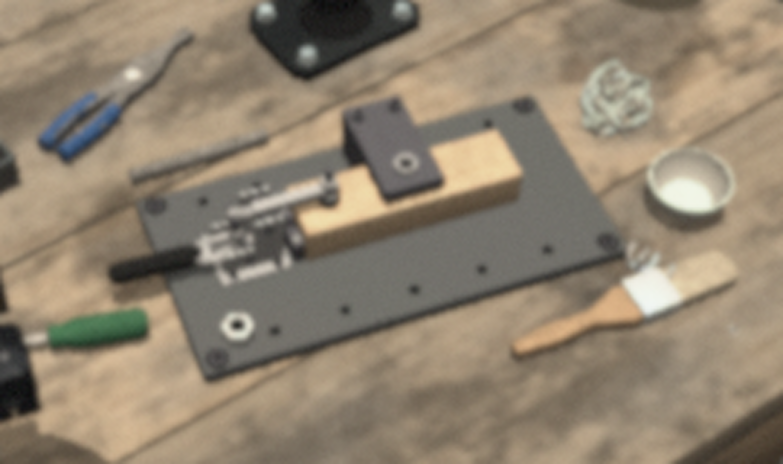

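View pics/e_top.png

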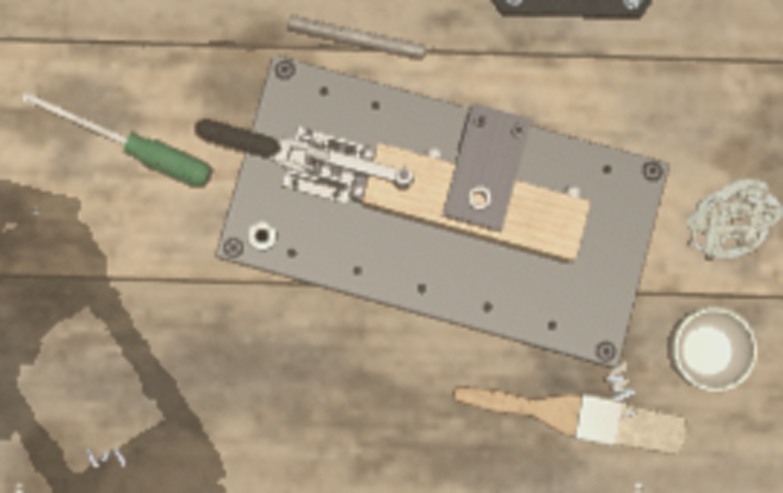

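Both crops show the handle lying level to the left (top crop about px (238,138)) and the clamp arm down on the blank, its foot at about (402,176). The blank is against both pins and the stop, and the loose things have not moved.

```bash
python3 -c "
from h import *
print(r.job_done()); print(r.get_state()['time'])"
```

```text
the job is handed in; nothing more can be done
None
the job is handed in; nothing more can be done
```

The blank is loaded and clamped, and the job was handed in at about 23.7 s of the 64 s allowed, with the gripper clear of everything. I worked in the order asked, with the gripper shut:

1. **Back pins:** I pushed the middle of the near side until it stalled on both pins, at about 4.6 N.
2. **End stop:** I pushed the free end along until it stalled on the stop, at about 5.4 N.
3. **Clamp:** I pressed the handle along its arc, past dead centre and onto its stop, reading about 8 N there.

**Last checks:**
- **Blank:** The top camera puts its centre at jig (0.007, -0.020), against a seated position of (0.0075, -0.020). It is square to the jig within about 0.2°.
- **Handle:** Both cameras put the grip at about 37 mm high after release, which matches the locked position at about 3°.
- **Other things:** The nut, brush, driver and dish read the same as at the start within about 3 mm. The rod was not measured at the start, but in the pictures it looks unmoved.

**Checks that failed or disagreed:**
- The networks did not find the clamp foot at the end, so I judged it by eye from the pictures and from the handle position.
- In the last top picture the networks put the rod on the handle grip and two of the blank's points elsewhere. The scene camera contradicted these, so I ignored them.
- The scene camera's outline fit of the blank came out too wide to use, so the centre above rests on the top camera; the blank's points found in the scene camera agree with it.

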